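# Shut the air tap that was left on

## Task

One of the two bench air taps has been left on: its lever stands more or less in line with its hose nozzle instead of square across it. Turn that lever clockwise, seen from above, until it meets its stop and the tap is fully shut, and leave the other tap shut as it is.

Things in the scene. Friction and masses are not known exactly. Their poses are not given: they have to be found in the camera images.
- tap_1_grip (a point): middle of the outer part of air tap 1's black lever handle, mid-width and mid-height, 104 mm above the desk, 60 mm from the turning axis; its x axis points along the lever, outward from the axis, z up. The lever is 12 mm wide, 18 mm high (95 to 113 mm above the desk), reaching 74 mm from the axis to one side only, on top of a metal column, 36 mm thick, on a 68 mm round flange fixed to the desk.
- tap_1_handle (a joint): turn of tap 1's lever, rad: 0 = fully open, lever right above and along the ribbed hose nozzle (level, 84 mm long from the axis, up to 25 mm thick, 58 mm above the desk, pointing within 60 degrees of -x); grows as the lever turns clockwise seen from above; 1.571 = shut, square across the nozzle. Hard stops at both ends; friction 0.12 N m (2 N at the lever), stays where left.
- tap_2_grip (a point): middle of the outer part of air tap 2's black lever handle, mid-width and mid-height, 104 mm above the desk, 60 mm from the turning axis; its x axis points along the lever, outward from the axis, z up. The lever is 12 mm wide, 18 mm high (95 to 113 mm above the desk), reaching 74 mm from the axis to one side only, on top of a metal column, 36 mm thick, on a 68 mm round flange fixed to the desk.
- tap_2_handle (a joint): turn of tap 2's lever, rad: 0 = fully open, lever right above and along the ribbed hose nozzle (level, 84 mm long from the axis, up to 25 mm thick, 58 mm above the desk, pointing within 60 degrees of -x); grows as the lever turns clockwise seen from above; 1.571 = shut, square across the nozzle. Hard stops at both ends; friction 0.12 N m (2 N at the lever), stays where left.
Not all that is in view belongs to the job. What is shaped like the part that bears tap_1_grip but red is not meant.

How it is judged:
By the outcome, as a careful person would: the job done as asked, in the order asked, and still so for the second after the job is handed in, with the robot touching nothing.
It also fails if it takes over 32 s, if anything falls off the work surface, if the arm or the gripper's body presses on something with over 40 N, if the wrist force passes 120 N, or if a joint passes its speed limit or range.

## Robot

A 6-joint arm with a two-finger parallel gripper is mounted at the origin on a cart in front of the work surface, level with it; the furniture and walls round the work are solid. World frame = base frame: x ahead of the robot, y to its left, z up, the work surface at z = 0. Lengths are in mm, angles in degrees, forces in N, time in s.
With the tool pointing down it reaches from about 300 to 850 mm from the base axis. Payload 4.2 kg.
Tool frame: the origin (TCP) lies on the centre line of the jaws, within the pads' length; the fingertips stand 11 mm ahead of it and the grasp point (between the pads) lies 8 mm behind it; z points along the fingers, y is the direction in which the jaws open and shut (so a half turn about z gives the same grasp; the last joint's range is limited). The gripper opens to 91 mm and grips with 3 to 60 N. Pads are 32 mm wide; open, the fingers measure 118 mm over their backs; the gripper's body (76 mm by 178 mm) begins 60 mm behind the grasp point.
Start: joints at [66.75, 18.312, 89.639, -0, 72.044, -1.146], TCP at [216.377, 532.754, 190.176] pointing down, gripper open.
Joint ranges: [-177.97, 177.97], [-48.28, 115.42], [12.27, 149.76], [-77.06, 257.06], [2.81, 150.46], [-146.56, 146.56]. Speed limits (degrees/s): [147.25, 147.25, 180, 180, 180, 180].

## Interface

Orientations are given as [roll, pitch, yaw] about the fixed x, y, z axes, in that order (R = Rz(yaw) Ry(pitch) Rx(roll)).
In Python, from workcell import env, grab_frame gives the robot as it stands. The module is installed in compiled form; this text tells all that it offers.
- The arm moves only by the tool arm_command, never from a script. Its argument "series" is one flat list of numbers, 6 for each row, row after row: the shift along the world's x, y, z each as a share of 400 mm, from -1 to 1, then the turn, a rotation vector about the world's x, y, z each as a share of 45 degrees, from -1 to 1. A call has 1 to 20 rows; each row shifts and turns the commanded pose from where the row before left it; what a row does not reach is not made up. A row lasts 1/12 s, in which the tool goes at most 41.7 mm and 7.16 degrees, less where a joint would pass 70% of its speed; a pose out of reach is approached as far as the arm can. A call with a number of a shift or a turn outside -1 to 1 is refused whole. A call with a gripper value outside its range is refused whole. "hand" is the opening, from 0 (shut) to 1 (fully open), set as the call begins (left out, the last holds). The fingers move at their own pace and stop on an object; "newtons" is the grip in N (left out, the last holds). Time passes only in rows, so rows that do not move let the fingers close. It gives the time, the measured TCP pose, the force and the opening at its end, in the units of the state.
- env.state(): the state, without advancing time (a new reading comes with each control period).
- grab_frame(name): name is "side" or "top" or "wrist"; returns a dict with "frame" (480x640x3 uint8, red, green, blue), "intrinsics" (3x3 intrinsics, pixels), "R" (3x3) and "t" (3): a world point X has camera coordinates R X + t; the wrist camera has in their place "tool_from_camera" (4x4, takes a point from camera to tool coordinates, whose origin is the TCP and whose axes are the flange's). Camera axes: x right, y down, z forward; pixel columns grow to the right and rows downward; lengths in mm; the calibration is good to about 2 mm. A picture is of the moment at which its call begins: read the wrist's pose just before it. There is no depth.
- env.job_done(): hands the job in, once; it reports no verdict.
The state is a dict: "time_s": time; "qpos": joint angles; "qvel": joint speeds; "effort": joint torques, N m; "ee_pos": TCP position; "ee_rot": TCP orientation; "force": force on the tool from outside, world axes, zero at the start; "torque": the same for the moment, N m; "gripper_width": finger opening in mm.
Only numpy, scipy, OpenCV 4.12 (cv2) and the standard library are available. Lean on these libraries where they do the work, as an engineer would, in place of code of your own. Each camera call takes 0.05 s, during which the arm holds its last target.

## Working session

There is one attempt and no reset: what is moved stays moved. The work goes in short steps, Python scripts to look and compute and a tool call to move; the robot and the scene stay as the last step left them, time stands still between calls to the robot, and variables do not carry over. Pictures are saved under pics/ and viewed, and the job is handed in when it is done.

Besides the shell and the picture viewer there is one more tool, called after ">>>" as name(argument=value, ...) on one line, values as JSON. arm_command: Moves the arm, as the interface text tells. Shift numbers are shares of 400 mm and turn numbers shares of 45 degrees, none past 1 either way. Its arguments: {"type":"object","properties":{"series":{"type":"array"},"hand":{"type":"number"},"newtons":{"type":"number"}},"required":["series"]}

```bash
mkdir -p pics; cat > h.py <<'E'
import numpy as np, cv2
from workcell import env, grab_frame
def save(n,f): cv2.imwrite(f'pics/{n}.png',f[:,:,::-1])
def ray(d,u,v,z):
    K=np.array(d['intrinsics']);R=np.array(d['R']);t=np.array(d['t'])
    c=-R.T@t; r=R.T@np.linalg.solve(K,[u,v,1]); return c+r*(z-c[2])/r[2]
def proj(d,X):
    p=np.array(d['intrinsics'])@(np.array(d['R'])@np.array(X,float)+np.array(d['t'])); return p[:2]/p[2]
E
python3 - <<'E'
from h import *
import pickle
for n in ['side','top']:
    d=grab_frame(n); save(n+'0',d['frame']); pickle.dump(d,open(n+'.pkl','wb'))
s=env.state();print(s)
E
```

```text
{'time_s': 0.1, 'qpos': array([ 6.67497473e+01,  1.83489377e+01,  8.96966961e+01, -1.08866120e-03,
        7.20446089e+01, -1.14374466e+00]), 'qvel': array([ 0.03184538, -0.0009972 , -0.20117285, -0.07706004,  0.05254553,
       -0.06734461]), 'effort': array([ 1.11222966e-03, -4.13328159e+01, -2.32511973e+01,  7.28930393e-02,
        4.21807368e-02, -5.00945077e-05]), 'ee_pos': array([216.18936863, 532.30432081, 189.41319583]), 'ee_rot': array([-1.79909755e+02, -7.66411568e-04,  1.57893828e+02]), 'force': array([-0.50033538, -0.00695754, -0.64349047]), 'torque': array([ 0.06039471, -0.04958085, -0.00085895]), 'gripper_width': 91.33711487338867}
```

View pics/top0.png

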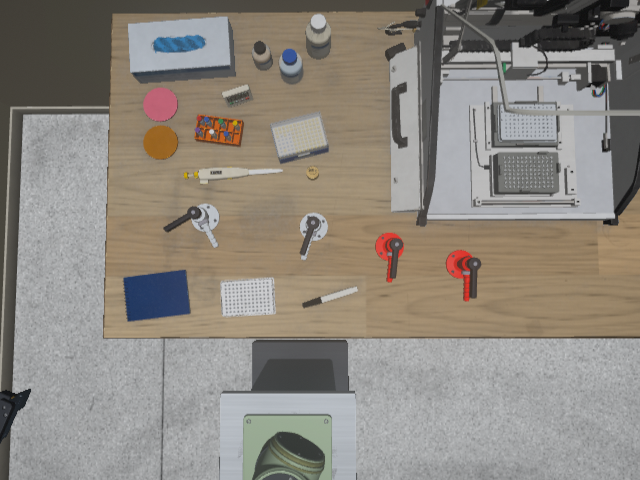

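View pics/side0.png

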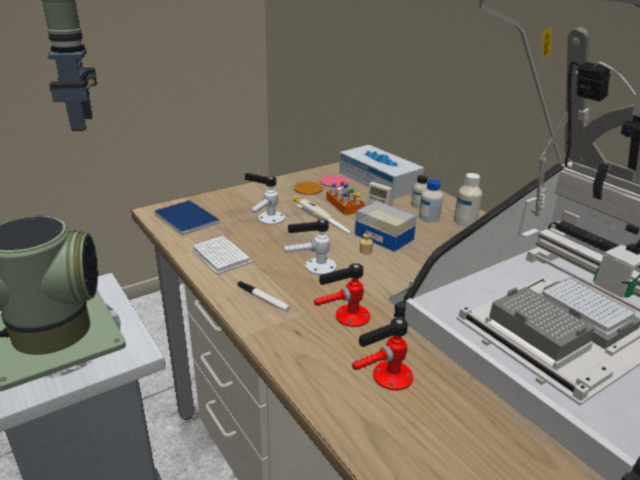

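Candidates: grey taps at (203,215) and (312,230), and red taps at (390,250) and (465,270), which are excluded. The left grey lever stands square to its nozzle, so it is shut. The grey tap at (312,230) has its lever along its nozzle, so it is open. I'll check this in a close crop.

```bash
python3 - <<'E'
from h import *
import pickle
d=pickle.load(open('top.pkl','rb'));f=d['frame']
c=np.hstack([cv2.resize(f[195:265,270:350],None,fx=5,fy=5,interpolation=cv2.INTER_CUBIC),cv2.resize(f[195:265,155:235],None,fx=4.9,fy=5,interpolation=cv2.INTER_CUBIC)])
save('crop0',c)
s=pickle.load(open('side.pkl','rb'))
save('crop1',cv2.resize(s['frame'][205:285,270:370],None,fx=7,fy=7,interpolation=cv2.INTER_CUBIC))
R=np.array(d['R']);print(-R.T@np.array(d['t']),d['intrinsics'])
E
```

```text
[ 443.42165216  -78.85999063 1142.80187246] [[476.64430804   0.         315.56927776]
 [  0.         476.64430804 235.15819127]
 [  0.           0.           1.        ]]
```

View pics/crop0.png

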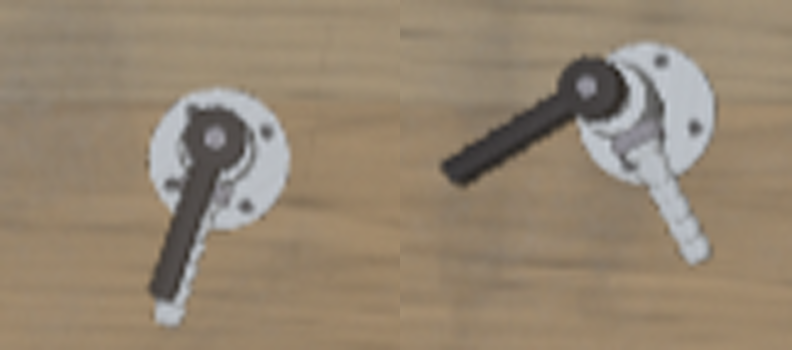

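View pics/crop1.png

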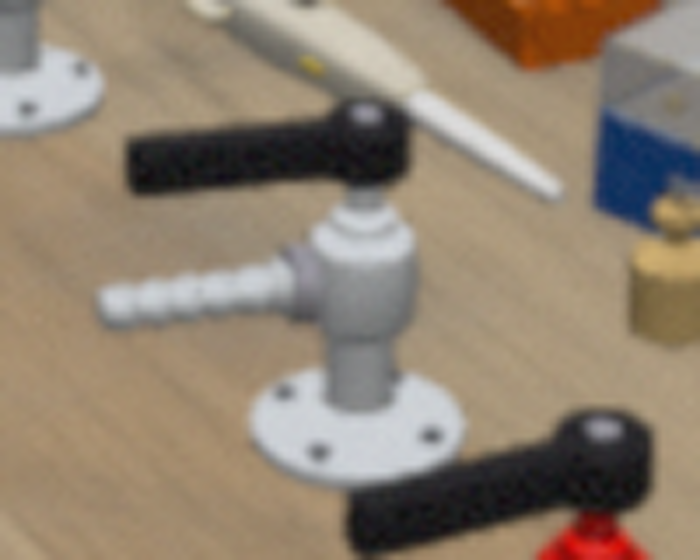

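```bash
python3 - <<'E'
from h import *
import pickle
d=pickle.load(open('top.pkl','rb'))
P=lambda u,v,z:ray(d,270+u/5,195+v/5,z).round(1)
print('flange',P(219,157,5),'piv',P(214,137,113),'tip',P(162,295,113),'noz',P(168,320,62))
for n,u,v,z in [('book',157,295,10),('rack',248,297,20),('pen',330,297,10),('tap2',193,212,113),('tap2tip',165,230,113),('pip',282,170,20),('brass',312,173,30),('red',397,243,113),('box',300,138,60),('instr',420,220,100)]: print(n,ray(d,u,v,z).round(0))
s=pickle.load(open('side.pkl','rb'))
Q=lambda u,v,z:ray(s,270+u/7,205+v/7,z).round(1)
print('side piv',Q(366,113,113),'tip',Q(130,143,113),'noz',Q(105,305,58),'fl',Q(357,422,5))
E
```

```text
flange [541.8 -63.1   5. ] piv [541.2 -62.4 113. ] tip [472.7 -39.8 113. ] noz [462.8 -40.5  62. ]
book [380. 309.  10.]
rack [375.  91.  20.]
pen [ 374. -101.   10.]
tap2 [565. 199. 113.]
tap2tip [526. 259. 113.]
pip [676.  12.  20.]
brass [666. -60.  30.]
red [ 496. -244.  113.]
box [742. -33.  60.]
instr [ 547. -297.  100.]
side piv [544.9 -63.8 113. ] tip [474.1 -43.3 113. ] noz [467.  -40.1  58. ] fl [543.4 -66.2   5. ]
```

The crops confirm it. The tap at (312,230) is open, with its axis at about (542.5,-63.5) and its lever at about 163°. Shut should be about 73°, with the lever pointing to +y. I'll push with closed fingers from the -y side, so I move over there first at height.

>>> arm_command(series=[0.0355,-0.0864,0,0,0,0.006,0.0355,-0.0864,0,0,0,0.006,0.0355,-0.0864,0,0,0,0.006,0.0355,-0.0864,0,0,0,0.006,0.0355,-0.0864,0,0,0,0.006,0.0355,-0.0864,0,0,0,0.006,0.0355,-0.0864,0,0,0,0.006,0.0355,-0.0864,0,0,0,0.006,0.0355,-0.0864,0,0,0,0.006,0.0355,-0.0864,0,0,0,0.006,0.0355,-0.0864,0,0,0,0.006,0.0355,-0.0864,0,0,0,0.006,0.0355,-0.0864,0,0,0,0.006,0.0355,-0.0864,0,0,0,0.006,0.0355,-0.0864,0,0,0,0.006,0.0355,-0.0864,0,0,0,0.006,0.0355,-0.0864,0,0,0,0.006,0.0355,-0.0864,0,0,0,0.006,0,0,0,0,0,0,0,0,0,0,0,0], hand=0, newtons=20)

```text
time_s: 1.77
ee_pos: [472.0, -90.7, 189.5]
ee_rot: [180.0, -0.1, 162.6]
force: [-0.4, 0.2, -0.6]
gripper_width: 0.2
```

```bash
python3 - <<'E'
from h import *
from scipy.spatial.transform import Rotation as Ro
s=env.state(); d=grab_frame('wrist'); T=np.array(d['tool_from_camera'])
W=np.eye(4);W[:3,:3]=Ro.from_euler('xyz',s['ee_rot'],degrees=True).as_matrix();W[:3,3]=s['ee_pos']
C=W@T; I=np.linalg.inv(C); dd=dict(intrinsics=d['intrinsics'],R=I[:3,:3],t=I[:3,3],frame=d['frame'])
import pickle; pickle.dump(dd,open('w1.pkl','wb')); save('w1',d['frame'])
for r in (0,74): print(proj(dd,[542.5+r*np.cos(np.radians(163)),-63.5+r*np.sin(np.radians(163)),113]))
E
```

```text
[393.67473523 318.63604149]
[397.58133521 219.92563203]
```

View pics/w1.png

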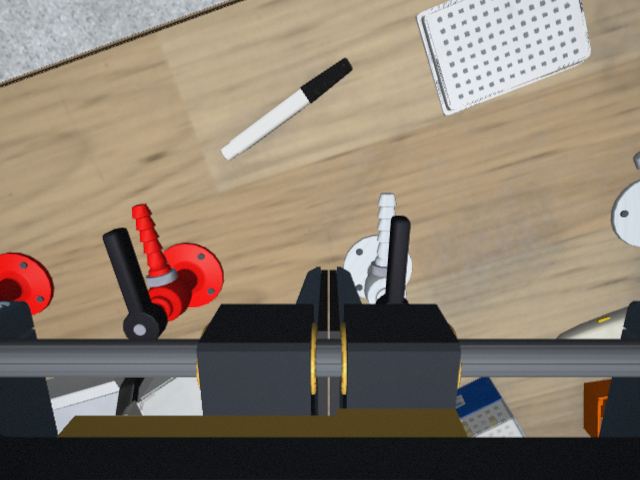

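The wrist picture shows the lever tip at (400,217), against a prediction of (398,220). The closed fingers are at (330,270), clear on the -y side. Next I descend and work out the arc.

>>> arm_command(series=[0,0,-0.075,0,0,0,0,0,-0.075,0,0,0,0,0,-0.075,0,0,0,0,0,0,0,0,0,0,0,0,0,0,0])

```text
time_s: 2.23
ee_pos: [470.6, -87.9, 99.6]
ee_rot: [-180.0, -0.2, 162.9]
force: [-0.4, 0.0, 0.8]
gripper_width: 0.3
```

```bash
python3 - <<'E'
from h import *
s=env.state();print(s['ee_pos'],s['ee_rot'],s['force'])
A=np.array([542.5,-63.5])
def pt(th,off,r=60):
    t=np.radians(th);return A+r*np.array([np.cos(t),np.sin(t)])+off*np.array([-np.sin(t),np.cos(t)])
p=s['ee_pos'][:2]
out=[]
W=[(163,34),(163,24)]+[(163-5*k,20) for k in range(0,17)]
pth=163
for th,o in W:
    q=pt(th,o);dl=np.round((q-p)/400,4);p=p+dl*400;out.append([*dl,0,0,0,round((th-pth)/45,4)]);pth=th
print(W[-1],p);print(', '.join(', '.join(f'{v:g}' for v in r) for r in out))
E
```

```text
[470.62237741 -87.90670931  99.61114831] [-179.99998793   -0.20100195  162.85114444] [-0.4274523   0.01006451  0.77843961]
(83, 20) [529.94237741  -1.50670931]
0.0114, 0.0236, 0, 0, 0, 0, 0.0073, 0.0239, 0, 0, 0, 0, 0.0029, 0.0096, 0, 0, 0, 0, 0.0003, 0.0137, 0, 0, 0, -0.1111, 0.0014, 0.0138, 0, 0, 0, -0.1111, 0.0027, 0.0135, 0, 0, 0, -0.1111, 0.0038, 0.0133, 0, 0, 0, -0.1111, 0.005, 0.0128, 0, 0, 0, -0.1111, 0.006, 0.0124, 0, 0, 0, -0.1111, 0.0071, 0.0118, 0, 0, 0, -0.1111, 0.0082, 0.0112, 0, 0, 0, -0.1111, 0.009, 0.0104, 0, 0, 0, -0.1111, 0.01, 0.0096, 0, 0, 0, -0.1111, 0.0107, 0.0086, 0, 0, 0, -0.1111, 0.0114, 0.0077, 0, 0, 0, -0.1111, 0.0121, 0.0067, 0, 0, 0, -0.1111, 0.0126, 0.0056, 0, 0, 0, -0.1111, 0.0131, 0.0045, 0, 0, 0, -0.1111, 0.0133, 0.0033, 0, 0, 0, -0.1111
```

>>> arm_command(series=[0.0114,0.0236,0,0,0,0,0.0073,0.0239,0,0,0,0,0.003,0.0096,0,0,0,0,0.0003,0.0137,0,0,0,-0.111,0.0014,0.0138,0,0,0,-0.111,0.0027,0.0135,0,0,0,-0.111,0.0038,0.0133,0,0,0,-0.111,0.005,0.0128,0,0,0,-0.111,0.006,0.0124,0,0,0,-0.111])

```text
time_s: 2.98
ee_pos: [489.2, -33.8, 101.4]
ee_rot: [179.9, 0.1, 132.6]
force: [-0.0, -0.6, 0.3]
gripper_width: 0.7
```

```bash
python3 - <<'E'
from h import *
d=grab_frame('top');save('t2',cv2.resize(d['frame'][170:290,150:350],None,fx=4,fy=4,interpolation=cv2.INTER_CUBIC))
d=grab_frame('side');save('s2',d['frame'][150:330,180:420].repeat(3,0).repeat(3,1))
s=env.state();print(s['ee_pos'],s['force'],s['torque'])
E
```

```text
[489.44425727 -33.64412201 101.28800992] [ 0.40006056 -0.42082161  0.04652369] [-0.04043892  0.02451493 -0.01922272]
```

View pics/t2.png

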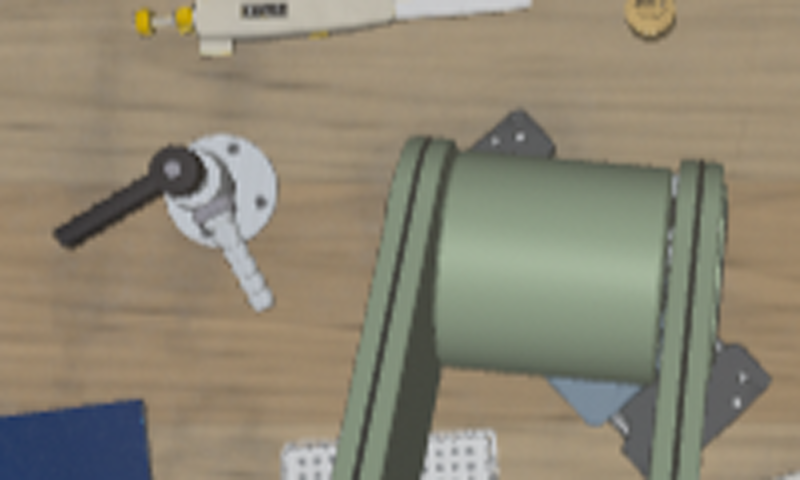

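View pics/s2.png

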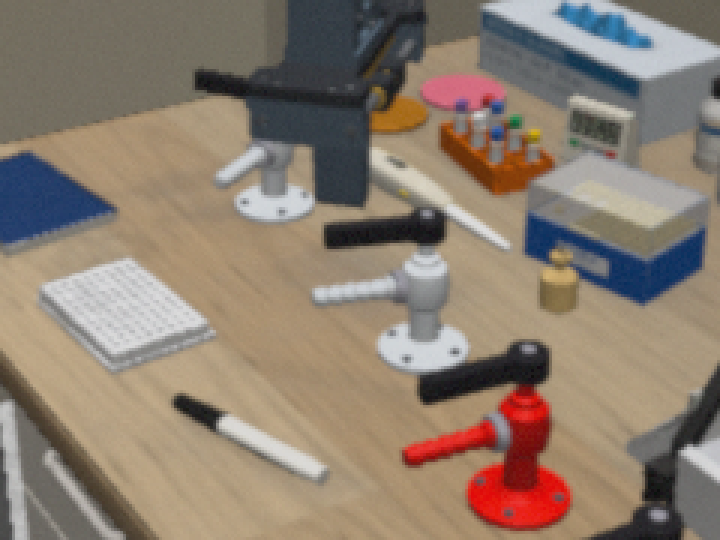

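```bash
python3 - <<'E'
from h import *
import pickle
d=grab_frame('side');save('s3',d['frame'])
s=env.state();e=s['ee_pos'];print(e,s['qpos'].round(2),s['ee_rot'])
for z in (0,90,101,160):print(z,proj(d,[e[0],e[1],z]))
o=pickle.load(open('side.pkl','rb'));print(np.abs(np.array(o['R'])-d['R']).max(),np.abs(np.array(o['t'])-d['t']).max())
t=grab_frame('top');print('top',proj(t,e), proj(t,[e[0],e[1],170]))
E
```

```text
[489.06075896 -34.05496529 101.08612385] [ -5.33  15.22 108.22  -0.    56.46 -48.31] [1.79931057e+02 8.15098176e-02 1.32990123e+02]
0 [292.3430925  267.53863497]
90 [292.3658374  231.58069644]
101 [292.36873633 226.99770942]
160 [292.38475827 201.66825233]
0.0 0.0
top [299.98560175 246.68671922] [298.53468422 245.21521532]
```

View pics/s3.png

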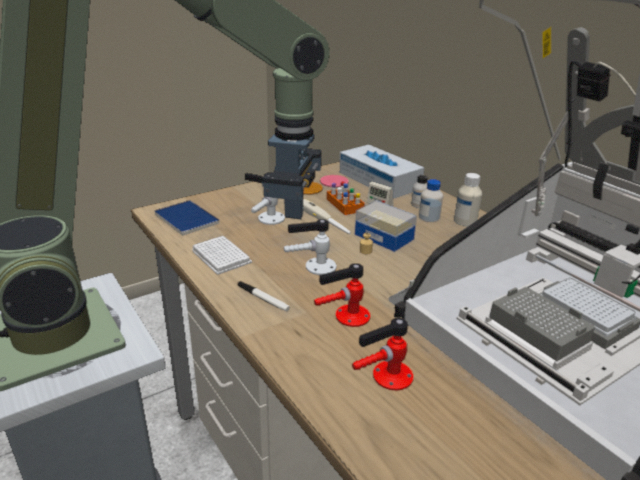

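```bash
cat >> h.py <<'E'
from scipy.spatial.transform import Rotation as Ro
def wrist():
    s=env.state(); d=grab_frame('wrist'); T=np.array(d['tool_from_camera'])
    W=np.eye(4);W[:3,:3]=Ro.from_euler('xyz',s['ee_rot'],degrees=True).as_matrix();W[:3,3]=s['ee_pos']
    I=np.linalg.inv(W@T); return dict(intrinsics=d['intrinsics'],R=I[:3,:3],t=I[:3,3],frame=d['frame']),s
E
python3 - <<'E'
from h import *
d,s=wrist();save('w2',d['frame'])
print('flange',proj(d,[542.5,-63.5,3]))
for th in (163,133):
  for r in (0,74): print(th,r,proj(d,[542.5+r*np.cos(np.radians(th)),-63.5+r*np.sin(np.radians(th)),113]))
print('noz',proj(d,[464,-40,58]),'tcp',proj(d,s['ee_pos']))
dd=grab_frame('side')
for z in (80,90,100,125):print(ray(dd,293,217,z))
E
```

```text
flange [353.72476417 303.99524877]
163 0 [366.36050426 393.77031752]
163 74 [292.41137134 279.11785623]
133 0 [366.36050426 393.77031752]
133 74 [370.29813354 259.41694658]
noz [292.54744042 235.33465847] tcp [329.10408165 281.58217533]
[536.55687285  40.28605278  80.        ]
[526.16817493  23.48255863  90.        ]
[515.779477     6.67906448 100.        ]
[489.80773219 -35.32967089 125.        ]
```

View pics/w2.png

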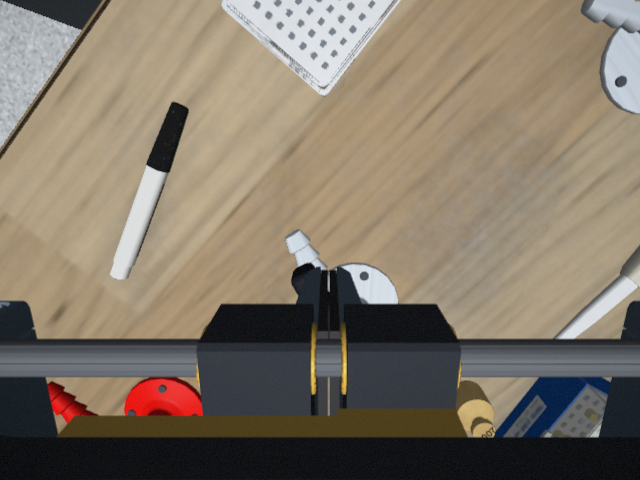

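```bash
python3 - <<'E'
from h import *
d,s=wrist()
e=s['ee_pos']; print(e)
for k in (-30,-20,-10,0,5,11,20): print(k,proj(d,e-[0,0,k]).round(1))
import pickle
t=pickle.load(open('top.pkl','rb'))
# pen ends (top), table-height features
for u,v in [(357,290),(303,305)]:
    X=ray(t,u,v,7);print(X.round(0),proj(d,X).round(0))
C=-d['R'].T@d['t'];print('cam',C)
# solve camera shift with pen ends observed (178,103),(120,278), nozzle tip(296,238)
from scipy.optimize import least_squares
Xs=[ray(t,303,305,7),ray(t,357,290,7),np.array([464,-40,58.]),ray(t,250,318,10)]
U=np.array([[180,103],[120,278],[294,237]])
def f(p):
    dd=dict(d);dd['t']=d['R']@(-(C+p));return np.concatenate([proj(dd,X)-u for X,u in zip(Xs[:3],U)])
r=least_squares(f,[0,0,0.]);print(r.x,r.fun)
E
```

```text
[488.44033342 -34.67134007 100.56636586]
-30 [329.2 307. ]
-20 [329.2 297.6]
-10 [329.1 289.2]
0 [329.1 281.6]
5 [329.1 278. ]
11 [329.1 273.9]
20 [329.  268.2]
[ 390. -165.    7.] [115. 271.]
[355. -37.   7.] [181. 106.]
cam [435.19661625  22.14562779 295.40870051]
[-1.80488551 -1.11344777 -4.05354405] [ 2.01400692  3.26373259 -5.03565561 -4.93931923  2.22362392  1.02571312]
```

```bash
python3 - <<'E'
from h import *
import pickle
d,s=wrist();e=s['ee_pos'];R=Ro.from_euler('xyz',s['ee_rot'],degrees=True).as_matrix()
for x in (16,-16):
  for k in (-40,-30,-20,-10,0,11): print(x,k,proj(d,e+R@[x,13,k]).round(1),proj(d,e+R@[x,-13,k]).round(1))
o=pickle.load(open('side.pkl','rb'));e0=np.array([216.2,532.3,189.4])
R0=Ro.from_euler('xyz',[180,0,157.9],degrees=True).as_matrix()
for y in (-52,52):
  for k in (-60,-30,0,11):print(y,k,proj(o,e0+R0@[0,y,k]).round(1))
save('c1',cv2.resize(o['frame'][0:150,0:150],None,fx=4,fy=4))
save('c2',cv2.resize(d['frame'][220:340,250:410],None,fx=5,fy=5))
E
```

```text
16 -40 [361.2 281.5] [297.2 281.5]
16 -30 [359.4 272.8] [299.  272.8]
16 -20 [357.8 265.1] [300.5 265.1]
16 -10 [356.4 258.1] [301.9 258.1]
16 0 [355.1 251.7] [303.1 251.7]
16 11 [353.8 245.4] [304.4 245.4]
-16 -40 [359.6 351.3] [298.8 351.3]
-16 -30 [358.  339.4] [300.4 339.4]
-16 -20 [356.5 328.7] [301.8 328.7]
-16 -10 [355.2 319. ] [303. 319.]
-16 0 [354.  310.2] [304.2 310.2]
-16 11 [352.8 301.4] [305.3 301.4]
-52 -60 [ 75.  115.8]
-52 -30 [ 77.4 127.9]
-52 0 [ 79.8 139.9]
-52 11 [ 80.6 144.2]
52 -60 [ 82.1 104.1]
52 -30 [ 84.2 115.6]
52 0 [ 86.4 126.9]
52 11 [ 87.1 131. ]
```

View pics/c1.png

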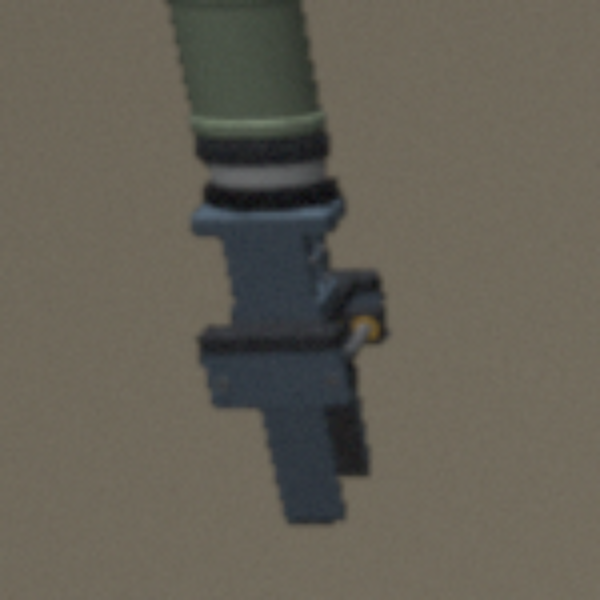

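View pics/c2.png

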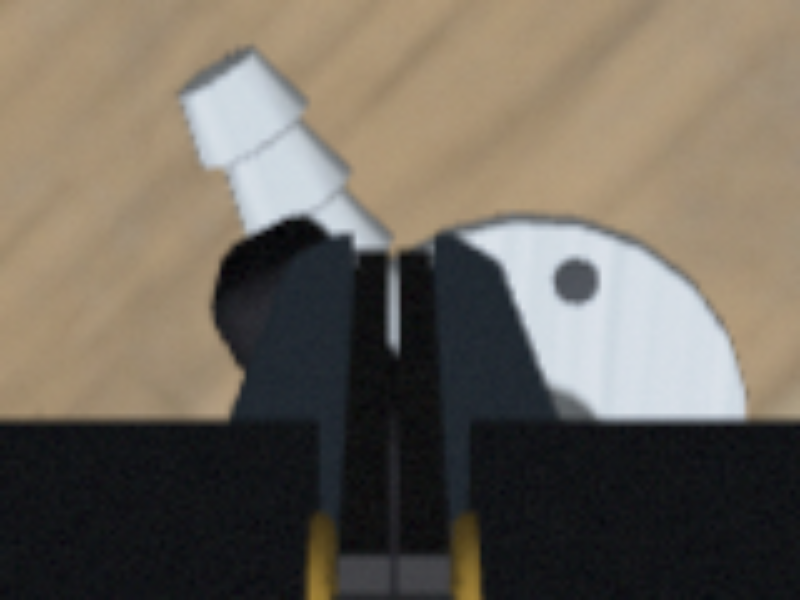

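Findings: the lever has not moved. In both the side view (tip at row 217, where 231 was expected) and the wrist view (row 268), the fingertips actually end about 25 mm behind the reported TCP, not 11 mm ahead of it. They passed over the lever, so I'll go back and come in lower, trusting the pictures.

>>> arm_command(series=[0,0,0.04,0,0,0,-0.0087,-0.027,0,0,0,0.1332,-0.0087,-0.027,0,0,0,0.1332,-0.0087,-0.027,0,0,0,0.1332,-0.0087,-0.027,0,0,0,0.1332,-0.0087,-0.027,0,0,0,0.1332,0,0,-0.04,0,0,0,0,0,-0.045,0,0,0,0,0,-0.04,0,0,0,0,0,0,0,0,0,0,0,0,0,0,0])

```text
time_s: 4.3
ee_pos: [470.4, -88.8, 65.8]
ee_rot: [-180.0, -0.1, 162.8]
force: [-0.0, 0.4, 0.6]
gripper_width: 0.5
```

```bash
python3 - <<'E'
from h import *
d=grab_frame('side');save('s4',cv2.resize(d['frame'][150:300,220:420],None,fx=4,fy=4,interpolation=cv2.INTER_CUBIC))
w,s=wrist();save('w4',w['frame']);e=s['ee_pos'];print(e,s['ee_rot'],s['force'])
for k in (-40,-25,-10,11):print(k,((proj(d,e-[0,0,k])-[220,150])*4).round(0))
E
```

```text
[471.25222493 -88.88578107  66.61410965] [1.79992818e+02 2.06329736e-02 1.62757998e+02] [ 0.50852328 -0.72200105 -0.10280602]
-40 [316. 350.]
-25 [316. 376.]
-10 [316. 401.]
11 [316. 437.]
```

View pics/s4.png

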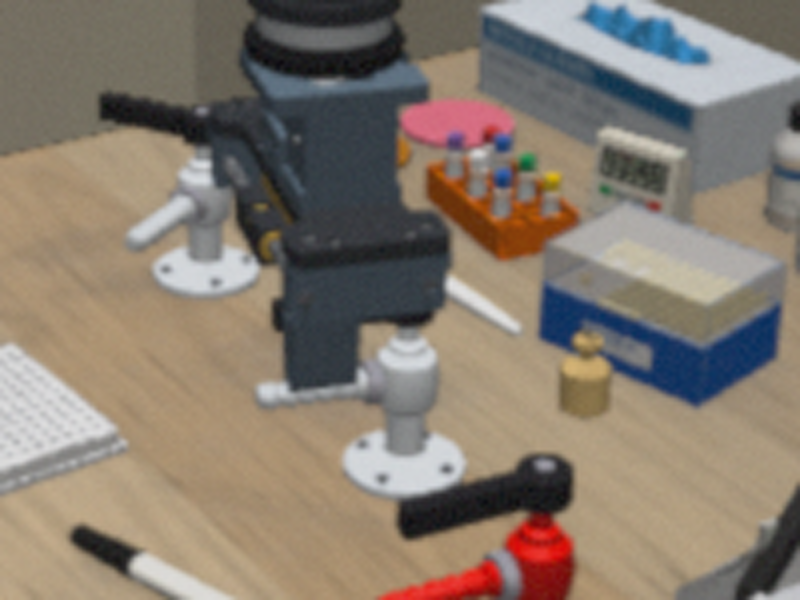

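View pics/w4.png

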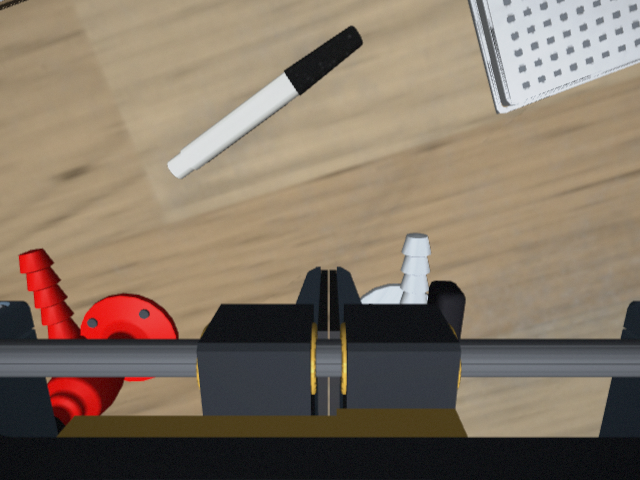

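Fingertips are now at crop (322,388), about z 88, beside the lever, with the finger carrier bottom at about z 128 above it. Pushing again.

>>> arm_command(series=[0.0114,0.0236,0,0,0,0,0.0073,0.0239,0,0,0,0,0.003,0.0096,0,0,0,0,0.0003,0.0137,0,0,0,-0.111,0.0014,0.0138,0,0,0,-0.111,0.0027,0.0135,0,0,0,-0.111,0.0038,0.0133,0,0,0,-0.111])

```text
time_s: 4.98
ee_pos: [483.2, -43.7, 66.6]
ee_rot: [-180.0, 0.1, 142.6]
force: [-0.4, -2.3, -0.1]
gripper_width: 0.2
```

```bash
python3 - <<'E'
from h import *
d=grab_frame('side');save('s5',cv2.resize(d['frame'][150:300,220:420],None,fx=4,fy=4,interpolation=cv2.INTER_CUBIC))
w,s=wrist();save('w5',w['frame']);e=s['ee_pos'];print(e,s['ee_rot'],s['force'])
E
```

```text
[483.57237486 -42.90103417  66.59623559] [1.79971681e+02 5.68654301e-02 1.42467889e+02] [-0.08368843 -1.49698092  0.45086108]
```

View pics/w5.png

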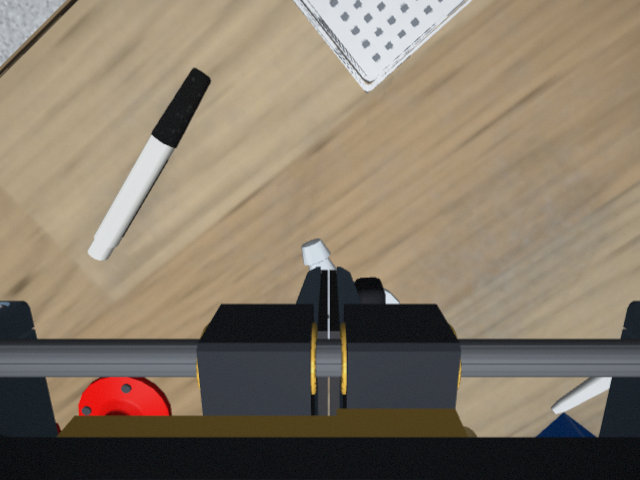

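View pics/s5.png

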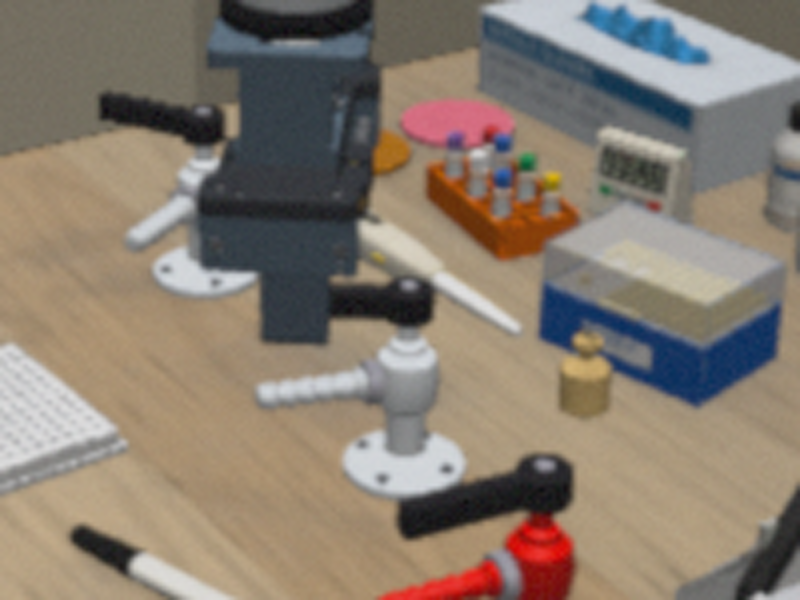

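The lever is now moving with the fingers at about 2 N. I'll continue the arc.

>>> arm_command(series=[0.005,0.0128,0,0,0,-0.111,0.006,0.0124,0,0,0,-0.111,0.0071,0.0118,0,0,0,-0.111,0.0082,0.0112,0,0,0,-0.111,0.009,0.0104,0,0,0,-0.111,0.01,0.0096,0,0,0,-0.111,0.0107,0.0086,0,0,0,-0.111,0.0114,0.0077,0,0,0,-0.111,0.0121,0.0067,0,0,0,-0.111,0.0126,0.0056,0,0,0,-0.111,0.0131,0.0045,0,0,0,-0.111])

```text
time_s: 6.0
ee_pos: [524.2, -3.0, 66.3]
ee_rot: [-179.9, -0.0, 87.8]
force: [-1.4, -0.1, 1.7]
gripper_width: 0.5
```

```bash
python3 - <<'E'
from h import *
s=env.state();p=s['ee_pos'][:2];print(s['ee_pos'],s['ee_rot'],s['force'])
A=np.array([542.5,-63.5])
def pt(th,off,r=60):
    t=np.radians(th);return A+r*np.array([np.cos(t),np.sin(t)])+off*np.array([-np.sin(t),np.cos(t)])
pth=88
print((p-pt(88,20)))
for th in (83,80,77,74,72,70,68):
    q=pt(th,20);print(th,((q-pt(pth,20))/400).round(4),round((th-pth)/45,3));pth=th
E
```

```text
[524.22232289  -2.9848365   66.2800785 ] [-1.79895892e+02 -1.80166111e-02  8.77628173e+01] [-1.43257041 -0.13770837  1.70396852]
[-0.38383037 -0.14627606]
83 [0.0134 0.0033] -0.111
80 [0.0082 0.0014] -0.067
77 [0.0082 0.001 ] -0.067
74 [0.0083 0.0006] -0.067
72 [0.0055 0.0001] -0.044
70 [ 0.0055 -0.0001] -0.044
68 [ 0.0055 -0.0002] -0.044
```

>>> arm_command(series=[0.0134,0.0033,0,0,0,-0.111,0.0082,0.0014,0,0,0,-0.067,0.0082,0.001,0,0,0,-0.067,0,0,0,0,0,0])

```text
time_s: 6.33
ee_pos: [537.1, -0.8, 66.3]
ee_rot: [-180.0, -0.0, 76.9]
force: [0.6, 1.7, -0.9]
gripper_width: 0.2
```

>>> arm_command(series=[0.0055,0.0005,0,0,0,-0.044,0,0,0,0,0,0])

```text
time_s: 6.5
ee_pos: [538.8, -0.7, 66.2]
ee_rot: [-180.0, -0.0, 75.0]
force: [-1.1, 0.8, 0.6]
gripper_width: 0.5
```

Creep in 1 mm steps until the force rises at the stop.

>>> arm_command(series=[0.0028,0.0002,0,0,0,-0.022,0.0028,0.0002,0,0,0,-0.022,0,0,0,0,0,0])

```text
time_s: 6.75
ee_pos: [541.3, -0.8, 66.2]
ee_rot: [-180.0, -0.0, 72.9]
force: [-1.8, 1.9, 0.1]
gripper_width: 0.2
```

>>> arm_command(series=[0.0028,0,0,0,0,-0.022,0,0,0,0,0,0])

```text
time_s: 6.92
ee_pos: [542.6, -0.9, 66.2]
ee_rot: [180.0, -0.0, 71.8]
force: [-0.9, 1.2, 1.3]
gripper_width: 0.5
```

>>> arm_command(series=[0.0028,0,0,0,0,-0.022,0,0,0,0,0,0])

```text
time_s: 7.08
ee_pos: [542.9, -0.7, 66.1]
ee_rot: [-179.9, 0.0, 70.8]
force: [-3.1, 2.7, 1.0]
gripper_width: 0.0
```

>>> arm_command(series=[0.0028,0,0,0,0,-0.022,0,0,0,0,0,0])

```text
time_s: 7.25
ee_pos: [542.9, -0.5, 65.9]
ee_rot: [-179.8, 0.0, 69.8]
force: [-5.9, 3.6, 3.2]
gripper_width: 0.4
```

>>> arm_command(series=[0.0028,0,0,0,0,-0.022,0,0,0,0,0,0])

```text
time_s: 7.42
ee_pos: [542.9, -0.3, 65.9]
ee_rot: [-179.6, 0.1, 68.8]
force: [-8.5, 3.6, 4.8]
gripper_width: 0.6
```

>>> arm_command(series=[0.0028,0,0,0,0,0,0,0,0,0,0,0])

```text
time_s: 7.58
ee_pos: [543.0, -0.3, 65.8]
ee_rot: [-179.5, 0.1, 68.9]
force: [-10.2, 4.3, 6.8]
gripper_width: 0.1
```

The tool has stalled at x=543 with the force rising to 10 N, so the lever is on its stop. I'll back off and lift, then look.

>>> arm_command(series=[-0.03,0,0,0,0,0,-0.06,0,0,0,0,0,-0.06,0,0,0,0,0,0,0,0.1,0,0,0,0,0,0.1,0,0,0,0,0,0.1,0,0,0,-0.05,0.08,0,0,0,0,-0.05,0.08,0,0,0,0,-0.05,0.08,0,0,0,0,0,0.1,0,0,0,0,0,0.1,0,0,0,0,0,0.1,0,0,0,0,0,0.1,0,0,0,0,0,0.1,0,0,0,0,0,0.1,0,0,0,0,0,0,0,0,0,0])

```text
time_s: 8.92
ee_pos: [428.2, 341.8, 186.1]
ee_rot: [179.9, -0.3, 69.1]
force: [0.6, -0.2, -0.9]
gripper_width: 0.5
```

```bash
python3 - <<'E'
from h import *
d=grab_frame('top');f=d['frame']
save('t6',cv2.resize(f[170:290,150:350],None,fx=4,fy=4,interpolation=cv2.INTER_CUBIC))
g=grab_frame('side');save('s6',g['frame'])
print(env.state()['ee_pos'],env.state()['force'])
for th in (163,73):
  t=np.radians(th);print((proj(d,[542.5+74*np.cos(t),-63.5+74*np.sin(t),113])-[150,170])*4)
E
```

```text
[427.44170291 336.11225204 185.80887802] [-0.36955809 -0.06519744 -0.45337147]
[613.47126378 337.79757018]
[522.91611964 168.03729123]
```

View pics/t6.png

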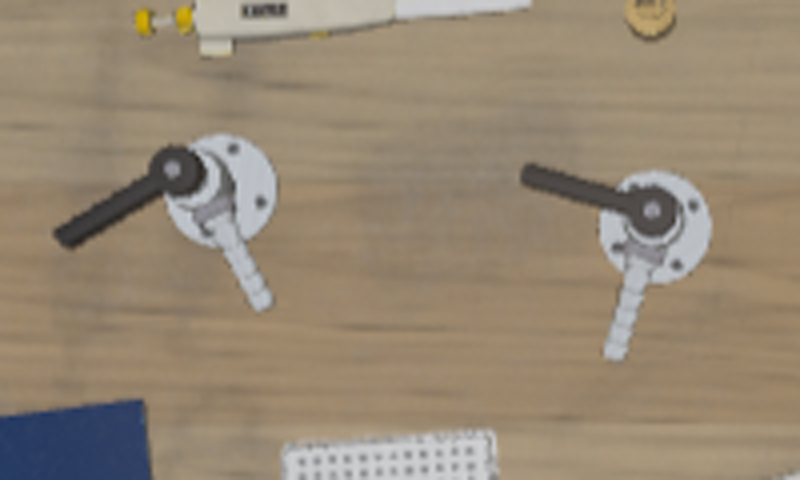

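View pics/s6.png

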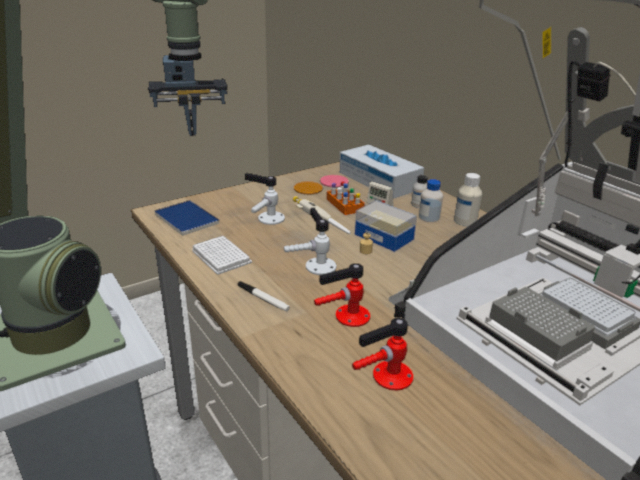

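```bash
python3 -c "
from h import *
print(env.job_done())"
```

```text
the job is handed in; nothing more can be done
None
```

The open grey tap, with its axis near (542, -63) mm, is now shut, and the job is handed in. I pushed its lever clockwise with closed fingers from about 163° to about 73°. There the tool stalled at x = 543 while the push rose to about 13 N in total, which I took as the stop. I then backed off and lifted clear.

**Final checks:** the last top view shows the lever at about 73.5°, square across its nozzle at about 163°. The other grey tap and the red taps look as they did at the start. The robot was touching nothing, at about 9 s on the clock.

**What disagreed:** the first sweep passed above the lever without moving it. Both cameras showed the fingertips about 18–28 mm behind the reported TCP, not 11 mm ahead of it as the text says. I lowered the tool by about 35 mm and repeated the sweep. The cause of the mismatch was not found.

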